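Slide a heat sink along the rail into the jig's empty corner pocket

ROBOT

A 6-joint arm with a two-finger parallel gripper is mounted at the origin on a cart in front of the work surface, level with it; the furniture and walls round the work are solid. World frame = base frame: x ahead of the robot, y to its left, z up, the work surface at z = 0. Lengths are in m, angles in rad, forces in N, time in s.
With the tool pointing down it reaches from about 0.35 to 0.725 m from the base axis. Payload 6 kg.
Tool frame: the origin (TCP) lies on the centre line of the jaws, within the pads' length; the fingertips stand 25 mm ahead of it and the grasp point (between the pads) lies 6 mm ahead of it (tcp_to_tips is the distance from the TCP to the fingertips, in m); z points along the fingers, y is the line along which they close (so a half turn about z gives the same grasp; the last joint's range is limited). The gripper opens to 85 mm and grips with 20 to 120 N. Pads are 22 mm wide; open, the fingers measure 114 mm over their backs; the gripper's body (76 mm by 85 mm) begins 54 mm behind the grasp point. The pads swing forward as they close: fully open they stand 13 mm farther back than shut.
Start: joints at [1.54, 0.04, 0.085, 0, -1.615, -0.334], TCP at [0.214, 0.561, 0.256] pointing down, gripper open.
Joint ranges: [-2.56, 2.56], [-1.29, 2.01], [-1.08, 1.49], [-3.29, 1.98], [-2.81, -0.18], [-2.99, 2.99]. Speed limits (rad/s): [2.57, 2.57, 3.01, 3.14, 3.14, 3.14].

INTERFACE

Orientations are given as a rotation vector (axis times angle).
In Python, from station import get_obs, grab_frame, camera_model, job_done, regions_of, spot_point, tcp_to_tips gives the robot as it stands.
- The arm moves only by the tool apply_moves, never from a script. Its argument "targets" is a list that holds one entry, the list of rows, each a list of 4 numbers: the shift along the tool's x, y, z in normalised numbers (1 is 50 cm), then the turn about the tool's z in fractions of the full range, 1 being 90 degrees. In form: [[[tx, ty, tz, yaw], ...]]. A call has 1 to 12 rows; each row is the pose to reach, as a shift and turn from the pose commanded when the call began, along the tool's axes at that moment; what a row does not reach only later rows make up. A row lasts 1/12 s, in which the tool goes at most 41.7 mm and 7.16 degrees, less where a joint would pass 70% of its speed; a pose out of reach is approached as far as the arm can. Shift and turn numbers lie between -1 and 1, and a call with a number outside is refused. A call with a gripper value outside its range is refused whole. "grip" is the closure, from 0 (fully open) to 1 (shut), set as the call begins (left out, the last holds). The fingers move at their own pace and stop on an object; the grip force is fixed at half the most. Time passes only in rows, so rows that repeat a pose let the fingers close. It gives the time, the measured TCP pose, the force, the opening and the grip force at its end, in the units of the state.
- get_obs(): the state, without advancing time (a new reading comes with each control period).
- grab_frame(name): name is "scene" or "top" or "wrist"; returns the picture (400x640x3 uint8, red, green, blue); there is no depth.
- camera_model(name): a dict with "intrinsics" (3x3 intrinsics, pixels), "R" (3x3) and "t" (3): a world point X has camera coordinates R X + t; the wrist camera has in their place "mount" (4x4, takes a point from camera to tool coordinates, whose origin is the TCP and whose axes are the flange's). Camera axes: x right, y down, z forward; pixel columns grow to the right and rows downward; lengths in m; the calibration is good to about 2 mm. A picture is of the moment at which its call begins: read the wrist's pose just before it. camera_model takes no time and is no camera call.
- job_done(): hands the job in; it is judged then, once.
Trained networks look in the newest picture that a camera, given by its name, has taken for a name from the list of things; names that differ only in an ending like _2 or _b are one class to them, and where a whole thing is asked for, a point or a joint stands for the part that bears it (a point fixed in the world has none). Each returns a list of dicts, best first, with "conf" (0 to 1); they miss things now and then, are a little off and sometimes report something else, mostly with a low value. They report only what shows in the picture. A call takes as long as a camera call. They do not tell look-alikes from the thing itself.
- regions_of(camera, query): "mask" (400x640 bool, what is visible of it) and "uv" ([column, row] in pixels, amid what is visible of it).
- spot_point(camera, query): "uv" ([column, row] in pixels: a listed point, or the origin of a listed thing).
The state is a dict: "clock": time; "joint_pos": joint angles; "qvel": joint speeds; "tau": joint torques, N m; "tool_pos": TCP position; "tcp_rot": TCP orientation; "contact_force": force on the tool from outside, world axes, zero at the start; "ft_torque": the same for the moment, N m; "finger_gap": opening from 0.0 (shut) to 1.0 (fully open); "gripper_force": force on a finger pad.
Only numpy, scipy, OpenCV 4.12 (cv2) and the standard library are available. Lean on these libraries where they do the work, as an engineer would, in place of code of your own. Each camera call takes 0.05 s, during which the arm holds its last target. There are 200 camera calls.

TASK

One corner pocket of the blue bonding jig already holds a heat sink; the other is empty and shows a green floor pad. With the fingertips only, never lifting it, push the loose heat sink across the jig plate until its flat back lies flush against the long rail, then slide it along the rail into the empty pocket until it is fully home against the end stop and still flush with the rail. Leave the seated heat sink and the other things on the bench as they are.

Things in the scene. Friction and masses are not known exactly. Their poses are not given: they have to be found in the camera images.
- jig: Bonding jig, fixed: blue plate 190 (x) x 380 (y) x 10 mm, flat and free but for the rail and the two end pockets. Origin: centre of its underside, on the bench. x points away from the robot (yaw within 0.25 rad), y along the rail. Each corner pocket is formed by rail, end stop and lip: 27 mm wide for a 24 mm part, open towards the middle of the rail.
- rail_mid (a point): Middle of the rail's inner face, at plate level (jig frame x = +45, y = 0, z = 10 mm). The dark steel rail runs along jig y on the far side, 12 mm thick, 344 mm long, its top 20 mm above the plate.
- stop_left (a point): End stop of the left (+y) pocket: its inner face, at plate level (jig x = +33, y = +160, z = 10 mm). Each stop is a block from the rail to jig x = +10 mm, 20 mm above the plate, 12 mm thick.
- stop_right (a point): The same on the right stop (jig x = +33, y = -160, z = 10 mm).
- lip_left (a point): Lip of the left pocket: middle of its inner face at plate level (jig x = +18, y = +149, z = 10 mm). The lip is 12 mm high, 8 mm thick and reaches 25 mm from the stop, then a short lead-in flares outwards to jig x = +5, y = +123 mm. The right lip mirrors it. A seated heat sink stands out of the straight lip by 20 mm.
- pad: Thin green marker pad on the floor of the empty pocket (22 x 42 x 0.6 mm, no obstacle, fixed). Origin: its centre, at the plate's top face; axes parallel to the jig's. In the jig frame it lies at x = +32.5, y = +137 or -137 mm. A fully seated heat sink has its origin within 1 mm of it.
- heat_sink: The loose bright aluminium finned heat sink, 24 (x) x 45 (y) x 32 mm high, about 60 g, standing on the plate near its middle. Origin: centre of its underside. Flat back: its own x = -12 mm; upright fins point to its own +x. At the start the back looks roughly to the rail (yaw = jig yaw + pi, within 0.5 rad). Plain sliding friction; it stays where it is pushed.
- seated_sink: A second, identical heat sink (loose), already seated in the other pocket, back to the rail; to be left alone. Origin: centre of its underside.
- white_cap: White plastic screw cap, 40 mm diameter, 14 mm high, lying flat on the bench right of the jig; bystander. Origin: centre of its underside.
- flux_bottle: Small amber bottle with a black needle tip, 28 mm diameter, 97 mm high, standing on the bench right of the jig; bystander. Origin: centre of its underside.
- marker: Green and white marker pen, 135 mm long (own y), 17 mm thick, lying on the bench left of the jig; bystander. Origin: centre of its underside.
Not all that is in view belongs to the job. Leave any purple look-alike of the heat_sink alone.

How it is judged:
By the outcome, as a careful person would: the job done as asked, in the order asked, and still so for the second after the job is handed in, with the robot touching nothing.
It also fails if it takes over 48 s, if anything falls off the work surface, if the arm or the gripper's body presses on something with over 40 N, if the wrist force passes 120 N, or if a joint passes its speed limit or range.

## Working session

There is one attempt and no reset: what is moved stays moved. The work goes in short steps, Python scripts to look and compute and a tool call to move; the robot and the scene stay as the last step left them, time stands still between calls to the robot, and variables do not carry over. Pictures are saved under pics/ and viewed, at most 10 in all, crops included, and the job is handed in when it is done.

Besides the shell and the picture viewer there is one more tool, called after ">>>" by a JSON object that holds its "method" and its "body". apply_moves: Moves the arm, as the interface text tells. Its arguments: {"type":"object","properties":{"targets":{"type":"array","items":{"type":"array","items":{"type":"array","items":{"type":"number"}}}},"grip":{"type":"number"}},"required":["targets"]}

```bash
mkdir -p pics; cat > h.py <<'E'
import numpy as np, cv2
from station import *
from scipy.spatial.transform import Rotation as Ro
def cam(n):
    c=camera_model(n); K=np.array(c["intrinsics"])
    if "R" in c: return K,np.array(c["R"]),np.array(c["t"])
    o=get_obs(); T=np.eye(4); T[:3,:3]=Ro.from_rotvec(o["tcp_rot"]).as_matrix(); T[:3,3]=o["tool_pos"]
    M=np.linalg.inv(T@np.array(c["mount"])); return K,M[:3,:3],M[:3,3]
def back(c,uv,z):
    K,R,t=c; d=R.T@np.linalg.inv(K)@np.array([uv[0],uv[1],1.]); o=-R.T@t
    return o+d*(z-o[2])/d[2]
def proj(c,X):
    K,R,t=c; p=K@(R@np.asarray(X,float)+t); return p[:2]/p[2]
def save(im,n,s=1): cv2.imwrite("pics/"+n,cv2.resize(im[:,:,::-1],None,fx=s,fy=s,interpolation=cv2.INTER_CUBIC))
E
python3 - <<'E'
from h import *
o=get_obs(); print({k:np.round(v,3) for k,v in o.items()}, tcp_to_tips)
for n in("top","scene"):
    im=grab_frame(n); save(im,n+"0.png"); c=cam(n); print(n,np.round(-c[1].T@c[2],3))
    for q,z in (("rail_mid",.01),("stop_left",.01),("stop_right",.01),("lip_left",.01),("pad",.01),("heat_sink",.01),("seated_sink",.01),("jig",0),("white_cap",0),("flux_bottle",0),("marker",0)):
        for r in spot_point(n,q)[:3]: print(q,round(float(r["conf"]),2),np.round(r["uv"],1),np.round(back(c,r["uv"],z)[:2],4))
E
```

```text
{'clock': np.float64(0.0), 'joint_pos': array([ 1.54 ,  0.041,  0.084, -0.   , -1.615, -0.334]), 'qvel': array([ 0.   ,  0.001, -0.002, -0.   ,  0.001, -0.001]), 'tau': array([ 0.0000e+00, -3.6820e+01,  3.4741e+01,  6.9320e+00, -5.0000e-03,
       -0.0000e+00]), 'tool_pos': array([0.214, 0.56 , 0.255]), 'tcp_rot': array([ 3.088, -0.569, -0.   ]), 'contact_force': array([0.302, 0.257, 0.854]), 'ft_torque': array([-0.036,  0.002, -0.015]), 'gripper_force': np.float64(0.0), 'finger_gap': np.float64(1.001)} 0.025
top [0.304 0.012 1.361]
stop_left 0.56 [280.7 196. ] [0.5589 0.1276]
stop_right 0.95 [382.6 206.3] [ 0.5339 -0.2103]
stop_right 0.48 [282.9 197. ] [0.5558 0.1202]
lip_left 0.36 [328.7 209.9] [ 0.5168 -0.0323]
pad 0.38 [288.6 197.9] [0.5533 0.1013]
heat_sink 0.65 [357.4 265.1] [ 0.3393 -0.1288]
heat_sink 0.63 [323.5 219.9] [ 0.4831 -0.0159]
heat_sink 0.45 [300.  260.3] [0.3498 0.0567]
seated_sink 0.7 [371.1 203.2] [ 0.5432 -0.1721]
jig 0.68 [332.5 211.4] [ 0.5137 -0.0453]
white_cap 0.65 [413.1 229.1] [ 0.4621 -0.3128]
flux_bottle 0.63 [418.7 165.2] [ 0.6805 -0.3348]
marker 0.7 [223.5 217.1] [0.4846 0.3139]
scene [ 0.243 -0.544  0.745]
rail_mid 0.76 [336.3 229.9] [ 0.5501 -0.0385]
stop_left 0.8 [310.4 188.9] [0.5517 0.1267]
stop_left 0.25 [444.1 314.5] [ 0.6552 -0.3455]
stop_right 0.71 [360.3 278.7] [ 0.534 -0.191]
lip_left 0.73 [307.1 192.4] [0.5373 0.1177]
pad 0.59 [317.6 194.2] [0.5614 0.0988]
pad 0.41 [364.3 278.3] [ 0.5431 -0.1941]
heat_sink 0.78 [268.5 287.8] [ 0.3321 -0.1234]
heat_sink 0.63 [249.1 230.6] [0.3441 0.0537]
heat_sink 0.61 [309.9 231.9] [ 0.485  -0.0158]
seated_sink 0.5 [355.2 271.1] [ 0.5334 -0.168 ]
jig 0.65 [324.9 235.4] [ 0.5189 -0.0354]
white_cap 0.53 [361.7 335.1] [ 0.4724 -0.3058]
white_cap 0.37 [334.6 230.6] [ 0.5491 -0.0318]
flux_bottle 0.83 [442.5 315.4] [ 0.6562 -0.343 ]
marker 0.6 [269.7 161.4] [0.4906 0.2997]
```

```bash
python3 - <<'E'
import cv2,numpy as np
a=cv2.imread("pics/top0.png")[150:300,200:440]; b=cv2.imread("pics/scene0.png")[150:370,220:480]
cv2.imwrite("pics/c1.png",cv2.resize(a,(800,500),interpolation=cv2.INTER_CUBIC))
cv2.imwrite("pics/c2.png",cv2.resize(b,(709,600),interpolation=cv2.INTER_CUBIC))
E
```

```text
(no output)
```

View pics/c1.png

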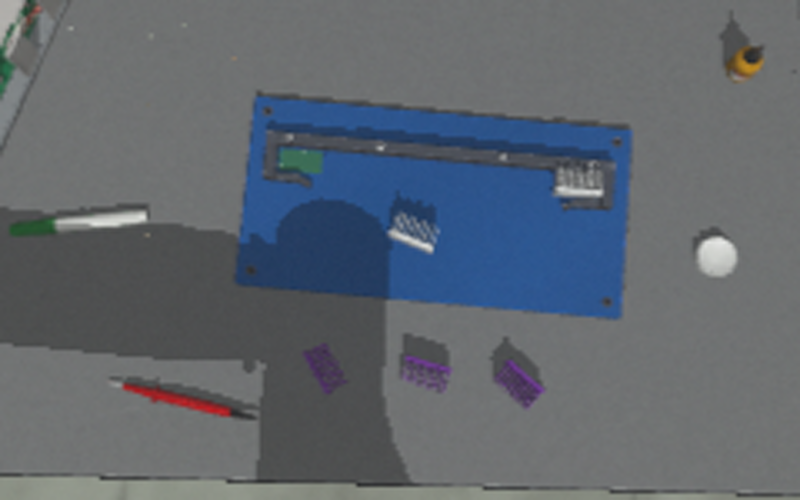

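View pics/c2.png

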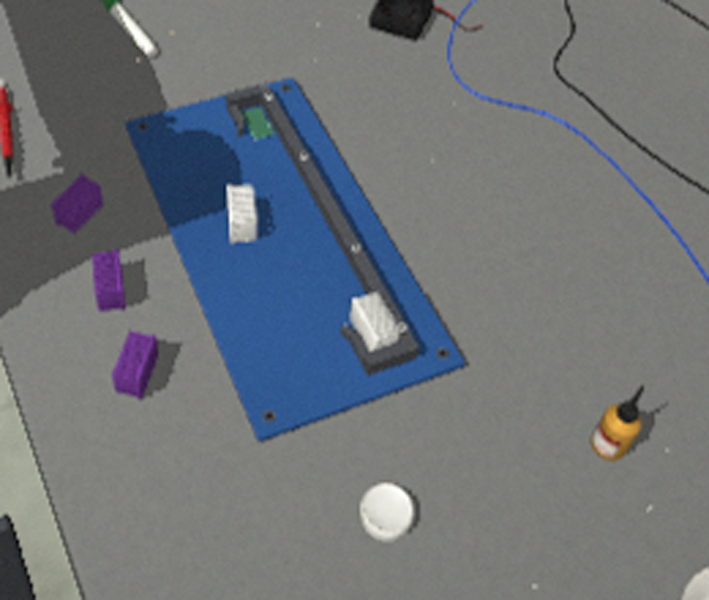

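The only bright sink loose on the plate is at top pixel (323,220), scene (310,232), and that is the target. The bright one at top (371,203) sits in the right pocket. The three purple look-alikes at top (300,260), (325,262) and (357,265) are off the plate, so they stay. The green pad, and so the empty pocket, is on the left at (289,198). Next I fit the jig and work out a close view with the wrist camera.

```bash
cat >> h.py <<'E'
def toolmove(xyz,ang):
    """shift cm in tool axes + turn deg to bring TCP to xyz with tool x at world angle ang (tool down)"""
    o=get_obs(); R=Ro.from_rotvec(o["tcp_rot"]).as_matrix(); a=np.arctan2(R[1,0],R[0,0])
    return np.round(R.T@(np.array(xyz)-o["tool_pos"])*100,2), round(float(-np.degrees(ang-a)),2)
def J2W(j,p):
    c,s=np.cos(j[2]),np.sin(j[2]); return np.array([j[0]+c*p[0]-s*p[1], j[1]+s*p[0]+c*p[1], p[2]])
def W2J(j,P):
    c,s=np.cos(j[2]),np.sin(j[2]); d=P[0]-j[0],P[1]-j[1]; return np.array([c*d[0]+s*d[1],-s*d[0]+c*d[1]])
E
python3 - <<'E'
from h import *
for n in("top","scene"):
    im=cv2.imread(f"pics/{n}0.png"); hsv=cv2.cvtColor(im,cv2.COLOR_BGR2HSV)
    m=cv2.inRange(hsv,(100,120,30),(118,255,255)); m=cv2.morphologyEx(m,cv2.MORPH_OPEN,np.ones((3,3)))
    k,l,s,_=cv2.connectedComponentsWithStats(m); i=1+np.argmax(s[1:,4]); ys,xs=np.where(l==i)
    c=cam(n); P=np.array([back(c,(x,y),.01)[:2] for x,y in zip(xs,ys)],np.float32)
    (cx,cy),(w,h),a=cv2.minAreaRect(P); print(n,cx,cy,w,h,a)
c=camera_model("wrist"); print(np.round(c["mount"],3),np.round(c["intrinsics"],1))
print(toolmove((.42,-.0,.27),-.074))
E
```

```text
top 1.1564018726348877 0.8379253149032593 0.19468708336353302 0.6340829730033875 2.0638439655303955
scene 2.277749538421631 0.4981328845024109 1.5264900922775269 0.36800041794776917 33.21315002441406
[[ 0.    -0.961 -0.275  0.07 ]
 [ 1.     0.    -0.     0.001]
 [ 0.    -0.275  0.961 -0.118]
 [ 0.     0.     0.     1.   ]] [[328.3   0.  321.1]
 [  0.  328.3 196.6]
 [  0.    0.    1. ]]
(array([39.24, 45.01, -1.37]), -16.66)
```

```bash
python3 - <<'E'
from h import *
print(toolmove((.50,-.02,.22),-.074))
E
```

```text
(array([47.43, 44.03,  3.63]), -16.66)
```

The rows are not in the units I measure in: shifts go in shares of 50 cm and turns go in shares of 90 degrees. I convert before sending: 47.4 cm / 50 = 0.948, 44 cm / 50 = 0.88, -16.7 degrees / 90 = -0.1856.

>>> {"method": "apply_moves", "body": {"targets": [[[0.948, 0.88, 0.072, -0.1856], [0.948, 0.88, 0.072, -0.1856], [0.948, 0.88, 0.072, -0.1856], [0.948, 0.88, 0.072, -0.1856], [0.948, 0.88, 0.072, -0.1856], [0.948, 0.88, 0.072, -0.1856], [0.948, 0.88, 0.072, -0.1856], [0.948, 0.88, 0.072, -0.1856], [0.948, 0.88, 0.072, -0.1856], [0.948, 0.88, 0.072, -0.1856], [0.948, 0.88, 0.072, -0.1856], [0.948, 0.88, 0.072, -0.1856]]], "grip": 1}}

```text
clock: 2.2
tool_pos: [0.4351, 0.1107, 0.229]
tcp_rot: [-3.139, 0.114, -0.002]
contact_force: [1.1, 0.9, 0.2]
finger_gap: -0.001
gripper_force: 0.0
```

```bash
python3 - <<'E'
from h import *
print(toolmove((.50,-.02,.22),-.074), get_obs()["finger_gap"])
E
```

```text
(array([ 7.43, 12.57,  0.89]), 0.07) -0.001219094539615972
```

In the tool's units: 12 cm / 50 = 0.24, 7.2 cm / 50 = 0.144.

>>> {"method": "apply_moves", "body": {"targets": [[[0.144, 0.24, 0.016, 0], [0.144, 0.24, 0.016, 0], [0.144, 0.24, 0.016, 0], [0.144, 0.24, 0.016, 0], [0.144, 0.24, 0.016, 0], [0.144, 0.24, 0.016, 0], [0.144, 0.24, 0.016, 0]]]}}

```text
clock: 2.78
tool_pos: [0.4975, -0.012, 0.2206]
tcp_rot: [-3.139, 0.115, -0.0]
contact_force: [-0.9, 0.7, 0.1]
finger_gap: -0.003
gripper_force: 0.0
```

```bash
python3 - <<'E'
from h import *
n="wrist"; c=cam(n); im=grab_frame(n); save(im,"w1.png",1.25); np.save("w1.npy",im); o=get_obs(); print(np.round(o["qvel"],3),o["clock"],o["tool_pos"])
np.savez("c1.npz",*c)
for q,z in (("rail_mid",.01),("stop_left",.01),("stop_right",.01),("lip_left",.01),("pad",.01),("heat_sink",.01),("seated_sink",.01)):
    for r in spot_point(n,q)[:2]: print(q,round(float(r["conf"]),2),np.round(r["uv"],1),np.round(back(c,r["uv"],z)[:2],4))
E
```

```text
[ 0.012 -0.006 -0.     0.     0.002  0.002] 2.8333 [ 0.49752263 -0.01156738  0.22076565]
rail_mid 0.72 [343.8 112.9] [ 0.5564 -0.039 ]
rail_mid 0.72 [342.5 157.9] [ 0.5126 -0.0353]
stop_left 0.91 [180.6 126.2] [0.5555 0.1214]
stop_right 0.86 [505.5 125.1] [ 0.5332 -0.1964]
lip_left 0.75 [193.4 142. ] [0.5393 0.1116]
pad 0.93 [204.  123.4] [0.5565 0.098 ]
pad 0.66 [483. 124.] [ 0.5359 -0.1744]
heat_sink 0.75 [326.1 189.5] [ 0.481  -0.0166]
heat_sink 0.47 [262.7 300.8] [0.3548 0.0649]
seated_sink 0.92 [483.7 124.3] [ 0.5356 -0.1751]
```

View pics/w1.png

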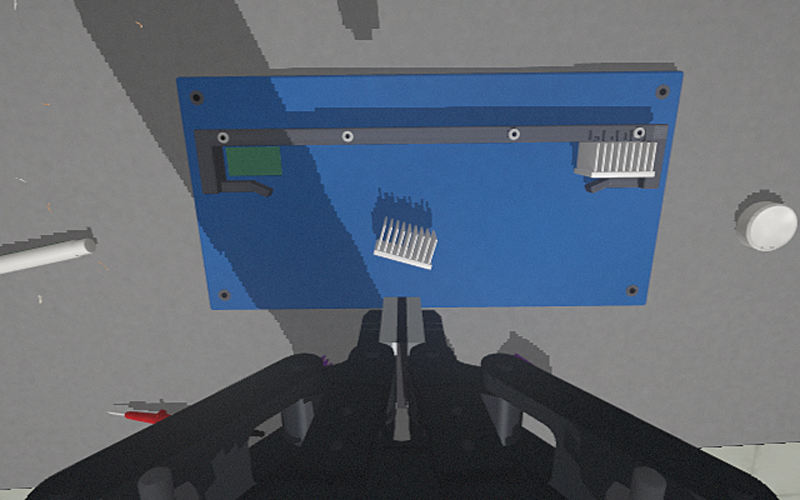

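```bash
python3 - <<'E'
import numpy as np,cv2
im=np.load("w1.npy")[:,:,::-1]
a=cv2.resize(im[165:225,290:360],(490,420),interpolation=cv2.INTER_CUBIC); b=cv2.resize(im[95:155,455:540],None,fx=7,fy=7,interpolation=cv2.INTER_CUBIC)[:, :300+0]
s=cv2.imread("pics/scene0.png"); 
b=cv2.resize(cv2.resize(im[95:155,455:540],None,fx=4,fy=4,interpolation=cv2.INTER_CUBIC),(300,210)); c=cv2.resize(s[205:247,290:332],(300,210),interpolation=cv2.INTER_CUBIC)
cv2.imwrite("pics/z1.png",np.hstack([a,np.vstack([b,c])]))
E
```

```text
(no output)
```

View pics/z1.png

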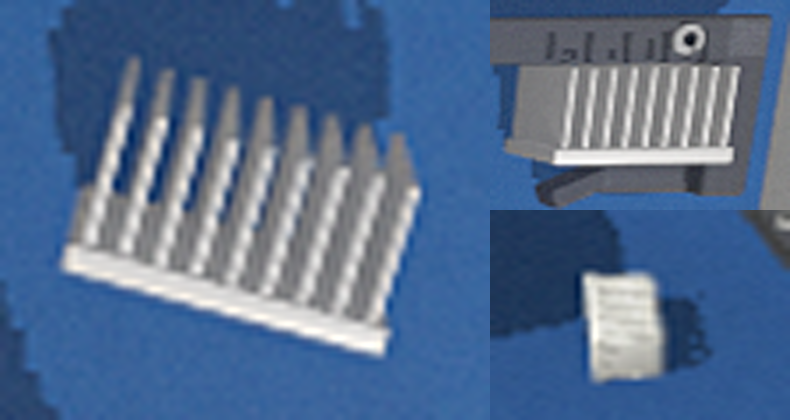

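The wrist crop shows the loose sink at (326,190) and the seated one at (484,124) facing the same way, with the finned side towards the rail in both. The loose sink therefore already matches the seated one and the stated start yaw, so no half turn is needed. Now I fit the poses.

```bash
python3 - <<'E'
from h import *
from scipy.optimize import least_squares
d=np.load("c1.npz"); c=[d[k] for k in d.files]; im=np.load("w1.npy")
hsv=cv2.cvtColor(im,cv2.COLOR_RGB2HSV); m=cv2.inRange(hsv,(100,150,40),(120,255,255)); m[250:]=0
k,l,s,_=cv2.connectedComponentsWithStats(m); i=1+np.argmax(s[1:,4]); print(s[i])
cn=max(cv2.findContours((l==i).astype(np.uint8),0,1)[0],key=len)[:,0]
P=np.array([back(c,p,.01)[:2] for p in cn])
def res(j,P):
    q=W2J(j,P.T).T; e=np.stack([q[:,0]-.095,q[:,0]+.095,q[:,1]-.19,q[:,1]+.19],1); return e[np.arange(len(e)),np.abs(e).argmin(1)]
j=np.array([.515,-.037,-.07])
for t in(.012,.006,.004):
    Q=P[np.abs(res(j,P))<t]; r=least_squares(res,j,args=(Q,),loss="soft_l1",f_scale=.001); j=r.x; print(len(Q),np.round(j,4),np.abs(r.fun).mean())
np.save("jig.npy",j)
for q,e in (("stop_left",(.033,.16,.01)),("stop_right",(.033,-.16,.01)),("lip_left",(.018,.149,.01)),("pad",(.0325,.137,.01)),("rail_mid",(.045,0,.01))): print(q,np.round(J2W(j,e),4),np.round(proj(c,J2W(j,e)),1))
a=back(c,(298.9,203.3),.042);b=back(c,(344.7,215.3),.042); v=a-b; print("edge",np.round(a,4),np.round(b,4),np.linalg.norm(v),"yaw y-axis",np.arctan2(-v[0],v[1]))
ya=np.arctan2(-v[0],v[1]); ctr=(a+b)/2+.012*np.array([np.cos(ya),np.sin(ya),0]); print("sink",np.round(ctr,4),np.round(W2J(j,ctr),4),"rel yaw",ya-j[2])
o=get_obs();print(o["tool_pos"],toolmove(J2W(j,(-.06,0,.06)),j[2]))
E
```

```text
[  141    57   405   191 56782]
1132 [ 0.511  -0.035  -0.0618] 0.0019792732554297305
1092 [ 0.5107 -0.035  -0.0615] 0.001620271113392508
1088 [ 0.5107 -0.035  -0.0615] 0.0016067265951151832
stop_left [0.5535 0.1227 0.01  ] [179.7 128.4]
stop_right [ 0.5338 -0.1967  0.01  ] [505.8 124.5]
lip_left [0.5378 0.1127 0.01  ] [192.7 143.6]
pad [0.5516 0.0998 0.01  ] [203.1 128.6]
rail_mid [ 0.5556 -0.0377  0.01  ] [342.5 113.8]
edge [0.4778 0.0099 0.042 ] [ 0.4627 -0.0326  0.042 ] 0.04515834181463859 yaw y-axis -0.3420238540271777
sink [ 0.4816 -0.0154  0.042 ] [-0.0303  0.0177] rel yaw -0.2805649623944756
[ 0.49760602 -0.01179317  0.22066362] (array([-4.53,  2.28, 16.06]), -0.63)
```

```bash
python3 - <<'E'
from h import *
j=np.load("jig.npy")
for p in((-.075,.017,.1),(-.075,.017,.042),(.008,.017,.042)): print(toolmove(J2W(j,p),j[2]-.004))
E
```

```text
(array([-6.05,  0.6 , 12.06]), -0.4)
(array([-6.05,  0.6 , 17.86]), -0.4)
(array([ 2.25,  0.51, 17.87]), -0.4)
```

In the tool's units: 17.8 cm / 50 = 0.356, 17 cm / 50 = 0.34, -0.4 degrees / 90 = -0.0044.

>>> {"method": "apply_moves", "body": {"targets": [[[-0.06, 0.006, 0.04, -0.0044], [-0.12, 0.012, 0.1, -0.0044], [-0.12, 0.012, 0.18, -0.0044], [-0.12, 0.012, 0.25, -0.0044], [-0.12, 0.012, 0.31, -0.0044], [-0.12, 0.012, 0.34, -0.0044], [-0.12, 0.012, 0.356, -0.0044], [-0.12, 0.012, 0.356, -0.0044], [-0.12, 0.012, 0.356, -0.0044]]], "grip": 0.85}}

```text
clock: 3.93
tool_pos: [0.4379, -0.0138, 0.0435]
tcp_rot: [3.14, -0.104, 0.002]
contact_force: [0.2, 0.4, 0.8]
finger_gap: 0.146
gripper_force: 0.0
```

```bash
python3 - <<'E'
from h import *
j=np.load("jig.npy")
save(grab_frame("wrist")[100:400,80:560],"w2.png",1.5)
o=get_obs(); print(o["clock"],o["tool_pos"],W2J(j,o["tool_pos"]),toolmove(J2W(j,(.008,.017,.042)),j[2]-.004),tcp_to_tips, o["finger_gap"])
E
```

```text
3.9833 [ 0.43836407 -0.01364168  0.04410474] [-0.07351049  0.01683578] (array([ 8.15, -0.05,  0.23]), -0.03) 0.025 0.14986963730280115
```

View pics/w2.png

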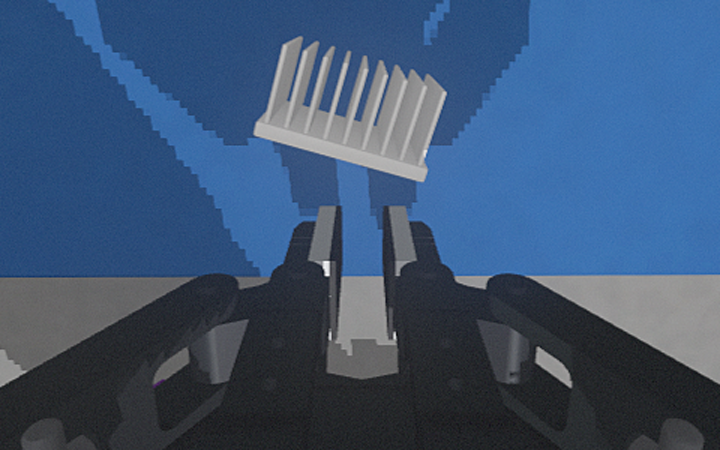

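The wrist view shows the two fingertips at crop (322,215) and (398,215), clear of the sink's near face, which runs from (255,130) to (427,180). I'll push towards the rail with the fingertips a bit wider apart.

In the tool's units: 5.8 cm / 50 = 0.116, 5.3 cm / 50 = 0.106.

>>> {"method": "apply_moves", "body": {"targets": [[[0.008, 0, 0.004, 0], [0.016, 0, 0.006, 0], [0.026, 0, 0.006, 0], [0.036, 0, 0.006, 0], [0.046, 0, 0.006, 0], [0.056, 0, 0.006, 0], [0.066, 0, 0.006, 0], [0.076, 0, 0.006, 0], [0.086, 0, 0.006, 0], [0.096, 0, 0.006, 0], [0.106, 0, 0.006, 0], [0.116, 0, 0.006, 0]]], "grip": 0.72}}

```text
clock: 4.98
tool_pos: [0.4958, -0.0178, 0.0395]
tcp_rot: [3.14, -0.104, -0.0]
contact_force: [-1.6, 0.2, 1.5]
finger_gap: 0.282
gripper_force: 0.7
```

```bash
python3 - <<'E'
from h import *
j=np.load("jig.npy")
save(grab_frame("wrist")[60:360,80:560],"w3.png",1.5)
o=get_obs(); print(o["clock"],o["tool_pos"],W2J(j,o["tool_pos"]),toolmove(J2W(j,(.008,.017,.042)),j[2]-.004),o["contact_force"], o["finger_gap"])
E
```

```text
5.0333 [ 0.49639276 -0.01776781  0.03952655] [-0.01533793  0.01628157] (array([ 2.33, -0.08, -0.25]), -0.05) [-0.33090914  0.29625778  0.10329461] 0.2794369828131095
```

View pics/w3.png

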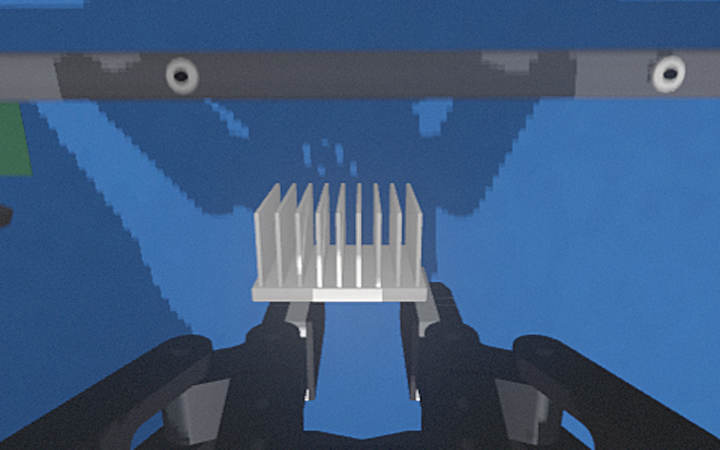

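The sink is square to the fingertips with its near edge at row 295, and the rail (row 99) is parallel to it. I'll carry on to the rail.

In the tool's units: 2.6 cm / 50 = 0.052, 2.5 cm / 50 = 0.05.

>>> {"method": "apply_moves", "body": {"targets": [[[0.008, 0, 0, 0], [0.016, 0, 0, 0], [0.024, 0, 0, 0], [0.032, 0, 0, 0], [0.04, 0, 0, 0], [0.046, 0, 0, 0], [0.05, 0, 0, 0], [0.052, 0, 0, 0], [0.052, 0, 0, 0]]]}}

```text
clock: 5.78
tool_pos: [0.5212, -0.0195, 0.0395]
tcp_rot: [3.14, -0.104, -0.001]
contact_force: [-1.6, 0.2, 0.1]
finger_gap: 0.282
gripper_force: 0.4
```

In the tool's units: 0.3 cm / 50 = 0.006, 0.25 cm / 50 = 0.005.

>>> {"method": "apply_moves", "body": {"targets": [[[0.002, 0, 0, 0], [0.004, 0, 0, 0], [0.005, 0, 0, 0], [0.006, 0, 0, 0], [0.006, 0, 0, 0]]]}}

```text
clock: 6.2
tool_pos: [0.5215, -0.0196, 0.0395]
tcp_rot: [3.139, -0.104, -0.01]
contact_force: [-17.3, 3.2, 11.4]
finger_gap: 0.28
gripper_force: 8.5
```

Contact at 17 N, with the TCP at jig x ≈ 10 mm as predicted for a sink flush on the rail. I'll back off, rise and turn 90° for the slide.

```bash
python3 - <<'E'
from h import *
j=np.load("jig.npy"); o=get_obs(); print(np.round(o["joint_pos"],2),W2J(j,o["tool_pos"]))
print(toolmove(J2W(j,(.028,-.045,.10)),j[2]-.004+np.pi/2))
E
```

```text
[ 0.35 -0.08 -0.43 -0.   -1.22  1.16] [0.00978818 0.01599825]
(array([ 1.81,  6.1 , -6.06]), -90.03)
```

In the tool's units: 6.1 cm / 50 = 0.122, -6 cm / 50 = -0.12, -70 degrees / 90 = -0.7778.

>>> {"method": "apply_moves", "body": {"targets": [[[-0.02, 0, 0, 0], [-0.05, 0, -0.02, 0], [-0.06, 0, -0.08, -0.0778], [-0.06, 0, -0.12, -0.1556], [-0.03, 0.04, -0.12, -0.2333], [0, 0.08, -0.12, -0.3111], [0.02, 0.12, -0.12, -0.3889], [0.036, 0.122, -0.12, -0.4667], [0.036, 0.122, -0.12, -0.5444], [0.036, 0.122, -0.12, -0.6222], [0.036, 0.122, -0.12, -0.7], [0.036, 0.122, -0.12, -0.7778]]], "grip": 0.92}}

```text
clock: 7.2
tool_pos: [0.5383, -0.0818, 0.0996]
tcp_rot: [2.626, 1.723, 0.001]
contact_force: [0.1, 0.3, 0.4]
finger_gap: 0.08
gripper_force: 0.0
```

```bash
python3 - <<'E'
from h import *
j=np.load("jig.npy"); o=get_obs(); print(np.round(o["joint_pos"],2),W2J(j,o["tool_pos"]),o["tool_pos"])
print(toolmove(J2W(j,(.028,-.045,.10)),j[2]-.004+np.pi/2))
E
```

```text
[ 0.22 -0.07 -0.31  0.   -1.33  2.51] [ 0.03046119 -0.04505548] [ 0.53833807 -0.08180205  0.09962244]
(array([-0.08, -0.23, -0.04]), -19.72)
```

In the tool's units: -0.2 cm / 50 = -0.004, -19.7 degrees / 90 = -0.2189.

>>> {"method": "apply_moves", "body": {"targets": [[[0, 0, 0, -0.0778], [0, -0.004, 0, -0.1556], [0, -0.004, 0, -0.2189], [0, -0.004, 0, -0.2189], [0, -0.004, 0, -0.2189]]]}}

```text
clock: 7.62
tool_pos: [0.5365, -0.0808, 0.0997]
tcp_rot: [2.302, 2.137, 0.001]
contact_force: [-0.7, -0.9, -0.1]
finger_gap: 0.081
gripper_force: 0.0
```

```bash
python3 - <<'E'
from h import *
j=np.load("jig.npy"); n="wrist"; c=cam(n); im=grab_frame(n); np.save("w4.npy",im); np.savez("c4.npz",*c); save(im,"w4.png",1.25)
o=get_obs(); print(o["clock"],np.round(o["joint_pos"],2),W2J(j,o["tool_pos"]),o["tool_pos"])
for q in("heat_sink","pad"):
    for r in spot_point(n,q)[:2]: print(q,r["conf"],r["uv"],W2J(j,back(c,r["uv"],.01)))
print(toolmove(J2W(j,(.028,-.045,.10)),j[2]-.004+np.pi/2))
E
```

```text
7.6667 [ 0.22 -0.08 -0.32  0.   -1.33  2.85] [ 0.02849351 -0.04423706] [ 0.53642437 -0.08086432  0.09965327]
heat_sink 0.95 [326.8, 109.9] [0.03336085 0.02058963]
heat_sink 0.71 [57.5, 273.1] [-0.15732678 -0.08816115]
(array([-0.07, -0.05, -0.04]), -0.47)
```

View pics/w4.png

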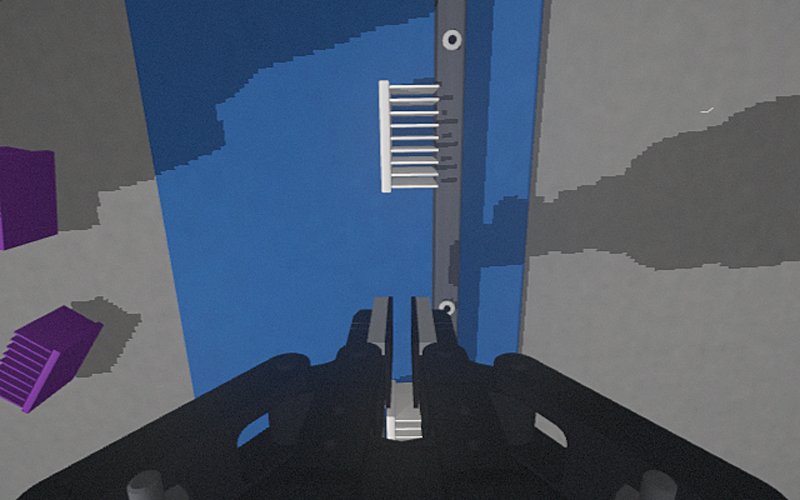

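The sink lies flush at (327,110), which is jig (33.4, 20.6) mm; 33 is expected. I'll check the rail direction quickly before the slide.

```bash
python3 - <<'E'
from h import *
j=np.load("jig.npy")
def ld(i):
    d=np.load(f"c{i}.npz"); return [d[k] for k in d.files],cv2.cvtColor(np.load(f"w{i}.npy"),cv2.COLOR_RGB2HSV)[:,:,1].astype(float)
c,s=ld(4); pts=[]
for r in list(range(25,60))+list(range(160,235)):
    row=s[r,335:360]; g=np.diff(row); k=g.argmin(); pts.append(back(c,(335+k+1,r),.03)[:2])
def fit(p):
    p=np.array(p); vx,vy,x0,y0=cv2.fitLine(p.astype(np.float32),cv2.DIST_HUBER,0,.001,.001).ravel(); 
    if vy<0: vx,vy=-vx,-vy
    return np.arctan2(-vx,vy), W2J(j,(x0,y0))
print("w4",fit(pts))
c,s=ld(1); pts=[]
for u in list(range(235,290))+list(range(350,450)):
    col=s[100:130,u]; g=np.diff(col); k=g.argmax(); pts.append(back(c,(u,100+k+1),.03)[:2])
print("w1",fit(pts))
print(toolmove(J2W(j,(.030,-.044,.041)),-.07+np.pi/2))
print(toolmove(J2W(j,(.030,.104,.041)),-.07+np.pi/2))
E
```

```text
w4 (np.float32(-0.06395896), array([ 0.04421742, -0.00605519]))
w1 (np.float32(-0.061575126), array([0.04465736, 0.01238517]))
(array([0.03, 0.15, 5.86]), -0.21)
(array([14.83, -0.03,  5.86]), -0.21)
```

In the tool's units: 5.9 cm / 50 = 0.118, 0.15 cm / 50 = 0.003, -0.5 degrees / 90 = -0.0056.

>>> {"method": "apply_moves", "body": {"targets": [[[0, 0.002, 0.04, -0.0056], [0, 0.003, 0.08, -0.0056], [0, 0.003, 0.104, -0.0056], [0, 0.003, 0.118, -0.0056], [0.01, 0.003, 0.118, -0.0056], [0.022, 0.002, 0.118, -0.0056], [0.034, 0.002, 0.118, -0.0056], [0.044, 0.002, 0.118, -0.0056], [0.054, 0.002, 0.118, -0.0056], [0.064, 0.002, 0.118, -0.0056], [0.074, 0.002, 0.118, -0.0056], [0.084, 0.002, 0.118, -0.0056]]], "grip": 1}}

```text
clock: 8.77
tool_pos: [0.5405, -0.0389, 0.0411]
tcp_rot: [2.289, 2.15, -0.0]
contact_force: [-0.6, -2.4, 1.6]
finger_gap: -0.001
gripper_force: 1.2
```

```bash
python3 - <<'E'
from h import *
j=np.load("jig.npy")
o=get_obs(); print(o["clock"],np.round(o["joint_pos"],2),W2J(j,o["tool_pos"]),o["tool_pos"],o["contact_force"])
print(toolmove(J2W(j,(.030,.104,.041)),-.064+np.pi/2))
E
```

```text
8.7667 [ 0.3  -0.03 -0.38  0.   -1.22  2.78] [ 0.02996702 -0.0021291 ] [ 0.54048139 -0.03892637  0.04110865] [-0.64997097 -2.43559464  1.56915078]
(array([ 1.061e+01, -1.000e-02,  0.000e+00]), 0.07)
```

In the tool's units: 5.8 cm / 50 = 0.116, 5.5 cm / 50 = 0.11.

>>> {"method": "apply_moves", "body": {"targets": [[[0.01, 0, 0, 0], [0.02, 0, 0, 0], [0.03, 0, 0, 0], [0.04, 0, 0, 0], [0.05, 0, 0, 0], [0.06, 0, 0, 0], [0.07, 0, 0, 0], [0.08, 0, 0, 0], [0.09, 0, 0, 0], [0.1, 0, 0, 0], [0.11, 0, 0, 0], [0.116, 0, 0, 0]]]}}

```text
clock: 9.77
tool_pos: [0.544, 0.0195, 0.0404]
tcp_rot: [-2.29, -2.151, 0.0]
contact_force: [-1.7, -2.2, 2.3]
finger_gap: -0.0
gripper_force: 1.2
```

```bash
python3 - <<'E'
from h import *
j=np.load("jig.npy")
n="wrist"; c=cam(n); im=grab_frame(n); np.save("w5.npy",im); np.savez("c5.npz",*c); save(im[0:330,160:480],"w5.png",1.8)
o=get_obs(); print(o["clock"],W2J(j,o["tool_pos"]),o["tool_pos"],o["contact_force"])
print(toolmove(J2W(j,(.030,.104,.041)),-.064+np.pi/2))
E
```

```text
9.8167 [0.02984735 0.05675658] [0.54397871 0.01985549 0.04034883] [1.04928577 0.55714641 0.1637449 ]
(array([ 4.72,  0.01, -0.06]), 0.1)
```

View pics/w5.png

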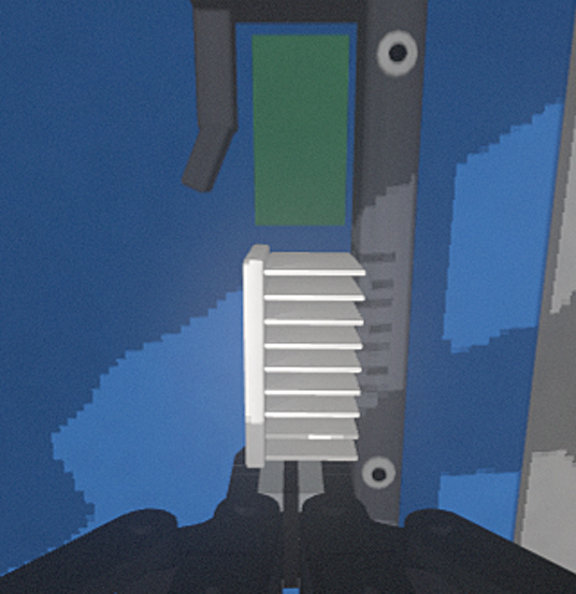

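The sink is still flush on the rail and heading straight into the pocket: pad at crop (300,130), lip to its left. I'll continue to the stop.

In the tool's units: 4.5 cm / 50 = 0.09, 4.3 cm / 50 = 0.086.

>>> {"method": "apply_moves", "body": {"targets": [[[0.01, 0, 0, 0], [0.02, 0, 0, 0], [0.03, 0, 0, 0], [0.04, 0, 0, 0], [0.05, 0, 0, 0], [0.06, 0, 0, 0], [0.068, 0, 0, 0], [0.076, 0, 0, 0], [0.082, 0, 0, 0], [0.086, 0, 0, 0], [0.09, 0, 0, 0], [0.09, 0, 0, 0]]]}}

```text
clock: 10.82
tool_pos: [0.5468, 0.0641, 0.0405]
tcp_rot: [2.29, 2.151, 0.0]
contact_force: [0.9, -0.5, -0.3]
finger_gap: -0.001
gripper_force: 0.0
```

In the tool's units: 0.4 cm / 50 = 0.008, 0.3 cm / 50 = 0.006.

>>> {"method": "apply_moves", "body": {"targets": [[[0.002, 0, 0, 0], [0.004, 0, 0, 0], [0.006, 0, 0, 0], [0.008, 0, 0, 0], [0.008, 0, 0, 0]]]}}

```text
clock: 11.23
tool_pos: [0.547, 0.0675, 0.0406]
tcp_rot: [2.29, 2.15, -0.001]
contact_force: [-1.0, -2.6, -0.2]
finger_gap: 0.001
gripper_force: 0.8
```

In the tool's units: 0.3 cm / 50 = 0.006, 0.24 cm / 50 = 0.0048.

>>> {"method": "apply_moves", "body": {"targets": [[[0.0016, 0, 0, 0], [0.0032, 0, 0, 0], [0.0048, 0, 0, 0], [0.006, 0, 0, 0], [0.006, 0, 0, 0]]]}}

```text
clock: 11.65
tool_pos: [0.5468, 0.0681, 0.0407]
tcp_rot: [2.289, 2.148, -0.007]
contact_force: [-0.1, -10.7, 2.1]
finger_gap: -0.003
gripper_force: 5.7
```

It met the stop: force rose to 10.7 N and the TCP stopped advancing. I'll back off along the rail, rise and inspect.

In the tool's units: -8 cm / 50 = -0.16, -7 cm / 50 = -0.14.

>>> {"method": "apply_moves", "body": {"targets": [[[-0.012, 0, 0, 0], [-0.03, 0, 0, 0], [-0.06, 0, -0.02, 0], [-0.08, 0, -0.08, 0], [-0.08, 0, -0.14, 0], [-0.08, 0, -0.16, 0], [-0.08, 0, -0.16, 0], [-0.08, 0, -0.16, 0], [-0.08, 0, -0.16, 0]]]}}

```text
clock: 12.4
tool_pos: [0.5442, 0.0309, 0.1194]
tcp_rot: [-2.289, -2.15, 0.001]
contact_force: [0.5, -0.6, -0.7]
finger_gap: 0.004
gripper_force: 0.0
```

```bash
python3 - <<'E'
from h import *
j=np.load("jig.npy")
n="wrist"; c=cam(n); im=grab_frame(n); np.save("w6.npy",im); np.savez("c6.npz",*c); save(im[30:180,220:440],"w6.png",3.6)
o=get_obs(); print(o["clock"],W2J(j,o["tool_pos"]),o["tool_pos"],o["contact_force"],np.round(o["qvel"],3))
for q in("heat_sink","stop_left","lip_left"):
    for r in spot_point(n,q)[:2]: print(q,r["conf"],r["uv"],W2J(j,back(c,r["uv"],.01)))
E
```

```text
12.45 [0.02929235 0.0677211 ] [0.5440982  0.03083339 0.11914982] [-0.16339597  0.83934803 -0.23288959] [ 0.002  0.005  0.001  0.005 -0.003  0.   ]
heat_sink 0.97 [50.9, 166.9] [-0.16027806  0.09376299]
heat_sink 0.85 [79.5, 285.2] [-1.59239100e-01  6.03056255e-06]
stop_left 0.93 [327.5, 62.0] [0.03395466 0.16217261]
lip_left 0.8 [303.4, 80.9] [0.01822252 0.15067361]
```

View pics/w6.png

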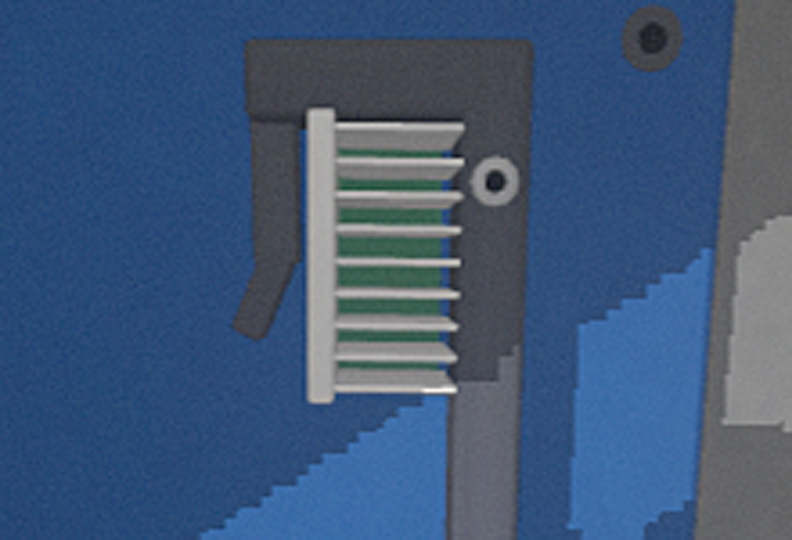

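```bash
python3 - <<'E'
from h import *
j=np.load("jig.npy"); d=np.load("c6.npz"); c=[d[k] for k in d.files]; im=np.load("w6.npy")
g=cv2.cvtColor(im,cv2.COLOR_RGB2GRAY).astype(float)
# left edge of strip top
def line(pts): 
    p=np.array(pts,np.float32); vx,vy,x,y=cv2.fitLine(p,cv2.DIST_HUBER,0,.0005,.001).ravel()
    if vy<0:vx,vy=-vx,-vy
    return np.arctan2(-vx,vy),W2J(j,(x,y))
def sub(a,s):
    k=(s*np.diff(a)).argmax(); w=(s*np.diff(a))[max(k-1,0):k+2].clip(0); return max(k-1,0)+(w*np.arange(3)[:len(w)]).sum()/w.sum()+.5
print("sink robot side edge",line([back(c,(298+sub(g[r,298:310],1),r),.042)[:2] for r in range(63,138)]))
s=cv2.cvtColor(im,cv2.COLOR_RGB2HSV)[:,:,1].astype(float)
print("rail inner top edge",line([back(c,(335+sub(s[r,335:355],-1),r),.03)[:2] for r in range(145,178)]))
print("rail outer top edge",line([back(c,(355+sub(s[r,355:380],1),r),.03)[:2] for r in range(50,125)]))
for p,z in (((308,108),.042),((306,403),.042),((335,108),.042)): print(W2J(j,back(c,(220+p[0]/3.6,30+p[1]/3.6),z)))
E
```

```text
sink robot side edge (np.float32(-0.074960895), array([0.0204746 , 0.12918485]))
rail inner top edge (np.float32(-0.056702808), array([0.0440459 , 0.10068858]))
rail outer top edge (np.float32(-0.060811836), array([0.05682141, 0.14574342]))
[0.02126285 0.15966637]
[0.02029159 0.11463586]
[0.02541431 0.15966057]
```

The sink is home: its ends are at jig y = 114.6 and 159.7 mm, with the stop at 160. The trailing end seems up to 0.6 mm off the rail, so I'll press it lightly against the rail from the front, with the tips above the lip.

```bash
python3 - <<'E'
from h import *
j=np.load("jig.npy")
print(toolmove(J2W(j,(-.02,.130,.10)),-.062))
E
```

```text
(array([ 6.23, -4.95,  1.95]), 89.96)
```

In the tool's units: 6.2 cm / 50 = 0.124, -5 cm / 50 = -0.1, 84 degrees / 90 = 0.9333.

>>> {"method": "apply_moves", "body": {"targets": [[[0, -0.04, 0, 0.0778], [0.02, -0.08, 0, 0.1556], [0.06, -0.1, 0, 0.2333], [0.1, -0.1, 0, 0.3111], [0.124, -0.1, 0.01, 0.3889], [0.124, -0.1, 0.02, 0.4667], [0.124, -0.1, 0.03, 0.5444], [0.124, -0.1, 0.038, 0.6222], [0.124, -0.1, 0.038, 0.7], [0.124, -0.1, 0.038, 0.7778], [0.124, -0.1, 0.038, 0.8556], [0.124, -0.1, 0.038, 0.9333]]], "grip": 0.8}}

```text
clock: 13.6
tool_pos: [0.4985, 0.0958, 0.1009]
tcp_rot: [3.141, 0.057, -0.001]
contact_force: [0.7, -0.8, 0.4]
finger_gap: 0.201
gripper_force: 0.0
```

```bash
python3 - <<'E'
from h import *
j=np.load("jig.npy")
for p in ((-.02,.130,.10),(-.02,.130,.050),(.006,.130,.050)): print(toolmove(J2W(j,p),-.062))
print(get_obs()["clock"])
E
```

```text
(array([ 0.03, -0.02,  0.09]), 5.62)
(array([ 0.03, -0.02,  5.09]), 5.62)
(array([2.62, 0.23, 5.09]), 5.62)
13.6
```

In the tool's units: 5 cm / 50 = 0.1, 0.25 cm / 50 = 0.005, 5.7 degrees / 90 = 0.0633.

>>> {"method": "apply_moves", "body": {"targets": [[[0, 0, 0.02, 0.0633], [0, 0, 0.06, 0.0633], [0, 0, 0.09, 0.0633], [0, 0, 0.1, 0.0633], [0, 0, 0.1, 0.0633], [0.012, 0.001, 0.1, 0.0633], [0.024, 0.002, 0.1, 0.0633], [0.036, 0.003, 0.1, 0.0633], [0.044, 0.004, 0.1, 0.0633], [0.05, 0.0046, 0.1, 0.0633], [0.054, 0.005, 0.1, 0.0633], [0.054, 0.005, 0.1, 0.0633]]]}}

```text
clock: 14.6
tool_pos: [0.5261, 0.0943, 0.0515]
tcp_rot: [3.14, -0.091, -0.0]
contact_force: [-0.4, -0.1, 0.3]
finger_gap: 0.203
gripper_force: 0.0
```

In the tool's units: 0.4 cm / 50 = 0.008, 0.3 cm / 50 = 0.006.

>>> {"method": "apply_moves", "body": {"targets": [[[0.002, 0, 0, 0], [0.004, 0, 0, 0], [0.006, 0, 0, 0], [0.008, 0, 0, 0], [0.008, 0, 0, 0]]]}}

```text
clock: 15.02
tool_pos: [0.5285, 0.0942, 0.0515]
tcp_rot: [3.14, -0.09, -0.005]
contact_force: [-9.0, 1.1, 5.4]
finger_gap: 0.203
gripper_force: 4.1
```

In the tool's units: -10 cm / 50 = -0.2, -8 cm / 50 = -0.16.

>>> {"method": "apply_moves", "body": {"targets": [[[-0.01, 0, 0, 0], [-0.03, 0, 0, 0], [-0.07, 0, -0.02, 0], [-0.08, 0, -0.08, 0], [-0.08, 0, -0.16, 0], [-0.08, 0.04, -0.2, 0], [-0.08, 0.04, -0.2, 0], [-0.08, 0.04, -0.2, 0], [-0.08, 0.04, -0.2, 0]]]}}

```text
clock: 15.77
tool_pos: [0.4883, 0.0766, 0.1509]
tcp_rot: [-3.14, 0.091, 0.001]
contact_force: [0.7, -0.2, -0.0]
finger_gap: 0.197
gripper_force: 0.0
```

```bash
python3 - <<'E'
from h import *
j=np.load("jig.npy")
n="wrist"; c=cam(n); im=grab_frame(n); np.save("w7.npy",im); np.savez("c7.npz",*c); 
o=get_obs(); print(o["clock"],W2J(j,o["tool_pos"]),o["tool_pos"],o["contact_force"],np.round(o["qvel"],3))
uv=proj(c,J2W(j,(.033,.1375,.03))); print(uv)
u,v=np.round(uv).astype(int); y0,x0=max(v-45,0),max(u-65,0); print(x0,y0)
save(im[y0:y0+100,x0:x0+130],"w7.png",6)
for q in("heat_sink","stop_left","seated_sink"):
    for r in spot_point(n,q)[:2]: print(q,r["conf"],r["uv"],W2J(j,back(c,r["uv"],.01)))
E
```

```text
15.8167 [-0.0293631   0.10990792] [0.48814462 0.07654319 0.15037316] [ 0.27130794 -0.81919321 -1.17075216] [ 0.001  0.011 -0.004  0.002 -0.002  0.001]
[281.53669899 114.28065162]
217 69
heat_sink 0.94 [286.0, 115.1] [0.03172234 0.13644553]
heat_sink 0.73 [335.6, 330.2] [-0.16216394  0.09539018]
stop_left 0.64 [253.8, 111.0] [0.03467322 0.16095272]
seated_sink 0.17 [456.4, 154.7] [0.00177436 0.00237304]
```

View pics/w7.png

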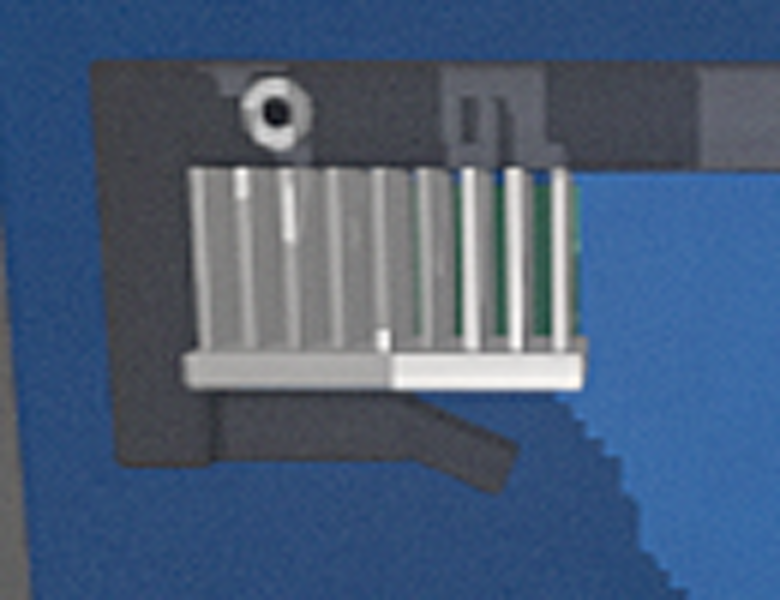

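```bash
python3 - <<'E'
from h import *
j=np.load("jig.npy"); d=np.load("c7.npz"); c=[d[k] for k in d.files]
for p,z in(((184,389),.042),((583,391),.042),((191,168),.042),((570,168),.042),((600,170),.03),((760,171),.03),((212,462),.03)): print(p,np.round(W2J(j,back(c,(217+p[0]/6,69+p[1]/6),z))*1000,1))
E
```

```text
(184, 389) [ 20.4 159.6]
(583, 391) [ 20.3 114.2]
(191, 168) [ 44.4 157.4]
(570, 168) [ 44.6 115.6]
(600, 170) [ 44.6 112.5]
(760, 171) [44.5 93.9]
(212, 462) [ 10.6 159.3]
```

The sink is flush: its rail side reads 44.4–44.6 mm against a rail face of 44.5. It is home too, with its end at 159.6 mm against a stop at about 159.3–160. The arm is clear, so I'm handing in.

```bash
python3 -c "
from station import *
print(job_done())"
```

```text
the job is handed in; nothing more can be done
None
```

The loose heat sink was pushed flush to the rail, slid into the left pocket and is home against the end stop, square within measurement error; job handed in at about 16 s with only fingertip contact. In the images both sinks have their finned side to the rail, not the back as described, so I kept the loose one in its start orientation, which matches the seated one.

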